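# Open the locked paper guillotine for card and hold the blade arm up

### The arm

A 6-joint arm with a two-finger parallel gripper is mounted at the origin on the work surface. World frame = base frame: x ahead of the robot, y to its left, z up, the work surface at z = 0. Lengths are in m, angles in rad, forces in N, time in s.
With the tool pointing down it reaches from about 0.375 to 0.9 m from the base axis. Payload 3.1 kg.
Tool frame: the origin (TCP) lies at the very end of the fingers, on their centre line; the grasp point (between the pads) lies 19 mm behind it (bot.hold_point_z is the distance from the TCP to the grasp point, in m); z points along the fingers, y is the line along which they close (so a half turn about z gives the same grasp; the last joint's range is limited). The gripper opens to 87 mm and grips with 3 to 60 N. Pads are 19 mm wide; open, the fingers measure 117 mm over their backs; the gripper's body (75 mm by 190 mm) begins 51 mm behind the grasp point.
Start: joints at [-1.379, 0.527, 1.433, -0, 1.181, -0.178], TCP at [0.226, -0.582, 0.223] pointing down, gripper open.
Joint ranges: [-3.08, 3.08], [-0.75, 2.2], [0.22, 2.44], [-1.43, 4.57], [0, 2.65], [-2.85, 2.85]. Speed limits (rad/s): [2.79, 2.79, 3.14, 3.14, 3.14, 3.14].

### API

Orientations are given as a 3x3 rotation matrix whose columns are the frame's x, y, z axes.
In Python, from rig import monitor, viewer, ticket, search_frame, bot gives the robot as it stands.
- The arm moves only by the shell command python3 -m jog 'ROWS' [FORCE]. ROWS is JSON, a list of rows, each a list of 7 numbers: the finger opening in cm, from 0 to 8.7, then the shift along the world's x, y, z in cm, then the turn, a rotation vector about the world's x, y, z in rad. In form: [[grip, tx, ty, tz, ax, ay, az], ...]. A call has 1 to 5 rows; each row is the pose to reach, as a shift and turn from the pose commanded when the call began; what a row does not reach only later rows make up. A row lasts 1/10 s, in which the tool goes at most 50 mm and 8.59 degrees, less where a joint would pass 70% of its speed; a pose out of reach is approached as far as the arm can. A call with a gripper value outside its range is refused whole. The fingers move at their own pace and stop on an object; FORCE is the grip in N (left out, the last holds). Time passes only in rows, so rows that repeat a pose let the fingers close. It gives the time, the measured TCP pose, the force, the opening and the grip force at its end, in the units of the state.
- monitor.get_obs(): the state, without advancing time (a new reading comes with each control period).
- viewer.grab_frame(name): name is "scene" or "top" or "wrist"; returns a dict with "image" (400x640x3 uint8, red, green, blue), "K" (3x3 intrinsics, pixels), "xyz" and "orientation" of the camera in the world. Camera axes: x right, y down, z forward; pixel columns grow to the right and rows downward; lengths in m; the calibration is good to about 2 mm. A picture is of the moment at which its call begins. There is no depth.
- ticket.finish_job(): hands the job in; it is judged then, once.
Trained networks look in a picture, given as the dict that the camera call returned (one of the last four; its "shot" number tells which), for a name from the list of things; names that differ only in an ending like _2 or _b are one class to them, and where a whole thing is asked for, a point or a joint stands for the part that bears it (a point fixed in the world has none). Each returns a list of dicts, best first, with "conf" (0 to 1); they miss things now and then, are a little off and sometimes report something else, mostly with a low value. They report only what shows in the picture. A call takes as long as a camera call.
- search_frame(target, picture): "rect" ([left, top, right, bottom] in pixels, round what is visible of it).
The state is a dict: "t": time; "joint_positions": joint angles; "joint_vel": joint speeds; "tau": joint torques, N m; "position": TCP position; "tool_rot": TCP orientation; "force": force on the tool from outside, world axes, zero at the start; "moment": the same for the moment, N m; "grip_width": opening from 0.0 (shut) to 1.0 (fully open); "grasp_force": force on a finger pad.
Only numpy, scipy, OpenCV 4.12 (cv2) and the standard library are available. Lean on these libraries where they do the work, as an engineer would, in place of code of your own. Each camera call takes 0.05 s, during which the arm holds its last target. There are 200 camera calls.

### The job

Get the guillotine trimmer on the craft table ready for wide card: first, with the blade arm still locked down, slide the blue knob of the width stop along its rail, away from the blade, until it meets its end stop. Then take the red tab of the blade arm's spring catch, draw it sideways, outward from the bed, until the catch is free, and lift the arm smoothly by it until the tab is a good 20 cm above the table. Finish still holding the arm up there, still, so that the card can be slid under the blade: do not let go or let the blade drop, and leave everything else on the table where it lies.

Things in the scene. Friction and masses are not known exactly. Their poses are not given: they have to be found in the camera images.
- trimmer: Guillotine paper trimmer, fixed to the table: cream bed 320 mm (x) by 250 mm (y), its top 34 mm above the table. Origin: on the table under the bed's middle. x runs along the cut, from the grip end (-x, nearer the robot) to the hinge end; y points from the blade side (right, -y) to the bed's left edge; z up. Turned by up to 0.3 rad. The width stop's rail lies along y at x = -30 mm.
- blade_arm: Dark steel blade arm along the bed's right edge, locked shut at first. Origin: in the bar, at trimmer x -50, y -129, z 50 mm when shut; axes then the trimmer's. It turns up (near end rises) to 1.1 rad about a hinge along y at trimmer x 160, z 50 mm. Bar 10 mm thick (y), 36 to 64 mm above the table; near end: black grip 30 mm thick, x -202 to -307 mm. 0.5 to 0.9 kg; drops when let go.
- catch_tab (a point): Middle of the free upper part of the catch's upright red pull tab, where to grip: 12 mm thick (y), 26 mm wide (x), top 20 mm above this point; 26 mm below it is the top of the steel bar beside the tab. Arm shut, catch home: trimmer x -176, y -150, z 90 mm, so 338 mm from the hinge axis. Tab and bolt slide in the arm along y only and turn up with it. Axes: the blade arm's.
- catch (a joint): Travel of the spring catch in m: 0 = home (bolt 9 mm under the keeper hook), growing as the tab is drawn outward (trimmer -y), 0.015 = its end. From 0.010 the bolt is clear and the arm can be lifted; once the tab has risen 25 mm the bolt is past the hook and the arm stays free. The spring pulls the tab home with 4 N, rising to 8 N at the end.
- keeper (a point): Tip of the steel keeper hook on the bed's front edge that holds the catch's bolt, and so the arm, down. Fixed, at trimmer x -176, y -113, z 63 mm (its top); the hook runs from here 29 mm to +y and is 26 mm wide (x).
- gauge_knob (a point): Middle of the round upright blue knob of the width stop, where to grip: 24 mm in diameter, top 18 mm above this point, straight sides to 14 mm below it. It stands on a black carriage 44 (x) by 36 (y) mm whose top is 24 mm below this point. At trimmer x -30, z 68 mm. An aluminium stop bar 180 mm long (x), 15 mm high, lies 24 mm to the blade side of the knob and moves with it.
- gauge (a joint): Position of the width stop along its rail in m, growing away from the blade (trimmer +y): 0 = narrowest (knob at trimmer y = -10 mm), 0.100 = against its end stop (knob at y = 90 mm). Starts between 0 and 0.055. Slides with about 2 N of friction and stays where it is left.
- phone: Bystander: phone lying flat, 148 x 72 x 8 mm, on the table in front of the trimmer, to its left. Origin: centre of its underside.
- scissors: Bystander: scissors with black handles lying flat, 180 x 80 x 10 mm, on the table right of the trimmer. Origin: at their rivet, on the table.
- marker: Bystander: pink marker pen lying on the table just in front of the trimmer's bed, 130 mm long, 13 mm thick. Origin: middle of its underside.
- eraser: Bystander: blue and white eraser, 45 x 22 x 12 mm, lying on the bed along its front edge. Origin: centre of its underside.
- glue_stick: Bystander: yellow glue stick with white cap standing on the table left of the trimmer, 29 mm thick, 91 mm high. Origin: centre of its foot.
- tape_dispenser: Bystander: teal tape dispenser, 150 x 55 x 90 mm, on the left of the table. Origin: centre of its underside.
- card_stack: Bystander: stack of coloured card, 210 x 148 x 25 mm, on the right of the table. Origin: centre of its underside.

How it is judged:
On the way, in this order (a step that is already met when the one before it is completed fails the run):
1. the width stop is at its end stop, with the blade arm still shut (value of joint gauge above 0.096 m and angle between blade_arm's own z axis and vertical below 0.03 rad), for 0.2 s.
2. the catch is drawn clear of its keeper (value of joint catch above 0.008 m), for 0.05 s.
3. the blade arm is raised in the fingers (height (world z) of catch_tab above 0.185 m and contact force between the fingers and blade_arm above 1 N), for 0.2 s.
At the end, for the whole second after the job is handed in: The width stop is within 4 mm of its end stop; the blade arm is held raised in the robot's fingers (touching the arm or its tab with more than 1 N), the red tab's gripping point more than 185 mm above the table, the arm still (under 0.1 rad/s) (all of step 3 and angular speed of blade_arm below 0.1 rad/s and value of joint gauge above 0.096 m); the arm keeps its last pose, push and grip.
It fails at once if the blade arm drops or is thrown (faster than 2.5 rad/s) (angular speed of blade_arm above 2.5 rad/s).
It fails at once if something else on the table is shifted by more than 25 mm (distance of any of phone, scissors, marker, eraser, glue_stick, tape_dispenser, card_stack from where it was at the start of the episode above 0.025 m).
It also fails if it takes over 51 s, if anything falls off the work surface, if the arm or the gripper's body presses on something with over 40 N, if the wrist force passes 120 N, or if a joint passes its speed limit or range.

## Working session

There is one attempt and no reset: what is moved stays moved. The work goes in short steps, Python scripts to look and compute and a shell command to move; the robot and the scene stay as the last step left them, time stands still between calls to the robot, and variables do not carry over. Pictures are saved under pics/ and viewed, at most 10 in all, crops included, and the job is handed in when it is done.

```bash
mkdir -p pics
cat > h.py <<'E'
import numpy as np,cv2
from rig import monitor,viewer,ticket,search_frame,bot
def ray(p,u,v):
    d=np.linalg.inv(p["K"])@[u,v,1]; return np.array(p["xyz"]),np.array(p["orientation"])@d
def at_z(p,u,v,z):
    o,d=ray(p,u,v); return o+d*(z-o[2])/d[2]
def proj(p,X):
    c=np.array(p["K"])@(np.array(p["orientation"]).T@(np.array(X)-p["xyz"])); return c[:2]/c[2]
def tri(obs):
    A=0;b=0
    for p,u,v in obs:
        o,d=ray(p,u,v); d=d/np.linalg.norm(d); M=np.eye(3)-np.outer(d,d); A=A+M; b=b+M@o
    return np.linalg.solve(A,b)
def save(p,n): cv2.imwrite("pics/"+n,p["image"][:,:,::-1])
E
python3 - <<'E'
from h import *
P={n:viewer.grab_frame(n) for n in("scene","top")}
for n,p in P.items():
    save(p,n+"0.png"); print(n,np.round(p["xyz"],3))
    for t in("trimmer","catch_tab","gauge_knob","keeper","blade_arm","eraser","glue_stick","marker"):
        for r in search_frame(t,p)[:2]:
            q=r["rect"];print(t,np.round(q),round(r["conf"],2))
cv2.imwrite("pics/both.png",cv2.resize(np.vstack([P[n]["image"] for n in P])[:,:,::-1],(480,600)))
print(np.round(monitor.get_obs()["tool_rot"],3),bot.hold_point_z)
E
```

```text
scene [1.653 0.389 0.96 ]
trimmer [256. 171. 374. 278.] 0.9
catch_tab [321. 204. 343. 245.] 0.51
gauge_knob [320. 207. 341. 246.] 0.72
keeper [259. 170. 378. 283.] 0.8
keeper [298. 173. 305. 186.] 0.36
blade_arm [264. 168. 324. 258.] 0.61
eraser [346. 203. 357. 213.] 0.53
glue_stick [382. 212. 394. 243.] 0.72
top [0.363 0.005 1.195]
trimmer [254. 119. 353. 286.] 0.82
catch_tab [336. 238. 350. 247.] 0.62
gauge_knob [281. 161. 294. 216.] 0.7
gauge_knob [333. 120. 352. 288.] 0.3
keeper [250. 120. 355. 285.] 0.56
blade_arm [336. 122. 351. 287.] 0.9
blade_arm [200. 242. 250. 271.] 0.4
eraser [284. 214. 282. 234.] 0.61
glue_stick [226. 192. 241. 205.] 0.54
[[ 0.932  0.362  0.   ]
 [ 0.362 -0.932 -0.   ]
 [-0.     0.    -1.   ]] 0.0187
```

View pics/top0.png

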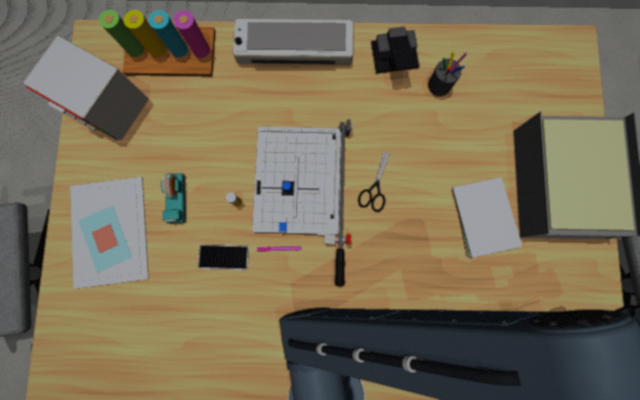

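View pics/scene0.png

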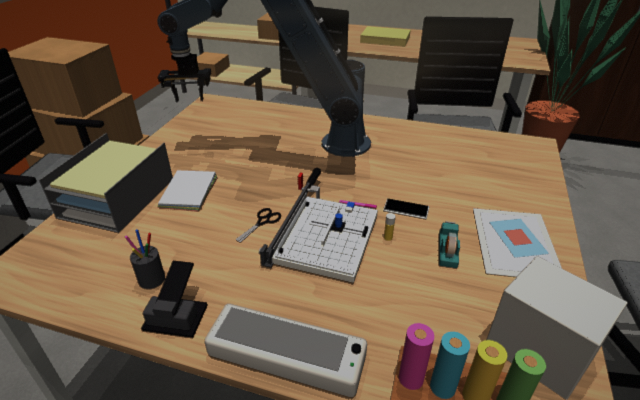

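The top view shows the bed at about (253–342, 128–235), the blue knob near (287,186), the red tab near (348,239) and the black grip around (340,268). The network boxes for the tab agree; its knob box covers the whole stop. I'll refine by colour.

Run:
```python
from h import *
P={n:viewer.grab_frame(n) for n in("scene","top")}
def blob(p,kind,box):
    l,t,r,b=box; h=cv2.cvtColor(p["image"],cv2.COLOR_RGB2HSV)[t:b,l:r].astype(int)
    H,S,V=h[...,0],h[...,1],h[...,2]
    m=(S>140)&(V>50)&(((H<8)|(H>172)) if kind=="r" else ((H>100)&(H<125)))
    n,lab,st,c=cv2.connectedComponentsWithStats(m.astype(np.uint8)); 
    i=1+np.argmax(st[1:,4]); return c[i]+[l,t],st[i]+[l,t,0,0,0]
for k,bt,bs in(("r",(335,228,365,252),(285,160,312,195)),("b",(275,172,300,200),(325,205,350,235))):
    a,sa=blob(P["top"],k,bt); b,sb=blob(P["scene"],k,bs)
    print(k,a,sa,b,sb,np.round(tri([(P["top"],*a),(P["scene"],*b)]),4), np.round(at_z(P["top"],*a,.105 if k=="r" else .08),4))
p=P["top"]
h=cv2.cvtColor(p["image"],cv2.COLOR_RGB2HSV); m=((h[...,1]<60)&(h[...,2]>110)).astype(np.uint8)
m[:,:245]=0;m[:,350:]=0;m[:118]=0;m[245:]=0
m=cv2.morphologyEx(cv2.morphologyEx(m,cv2.MORPH_CLOSE,np.ones((9,9))),cv2.MORPH_OPEN,np.ones((15,15)))
c=max(cv2.findContours(m,0,2)[0],key=cv2.contourArea); R=cv2.minAreaRect(c);print(R)
for q in cv2.boxPoints(R): print(q,np.round(at_z(p,*q,.034),4))
cv2.imwrite("pics/z.png",cv2.resize(p["image"][110:295,190:400,::-1],None,fx=3.5,fy=3.2,interpolation=2))
```

```text
r [348.275 238.5  ] [346 234   5  10  40] [299.93846154 180.04615385] [298 172   5  18  65] [ 0.434  -0.0543  0.0835] [ 0.4323 -0.0524  0.105 ]
b [286.71014493 185.71014493] [283 182   9   9  69] [338.42465753 219.63013699] [336 213   6  14  73] [0.5827 0.1233 0.0657] [0.5799 0.122  0.08  ]
((296.6073303222656, 181.02993774414062), (85.72545623779297, 108.41986846923828), 1.5481575727462769)
[252.29565 234.06206] [0.4445 0.2219 0.034 ]
[255.22485 125.68176] [0.7722 0.2283 0.034 ]
[340.919   127.99782] [ 0.7688 -0.031   0.034 ]
[337.9898  236.37811] [ 0.4424 -0.0264  0.034 ]
```

View pics/z.png

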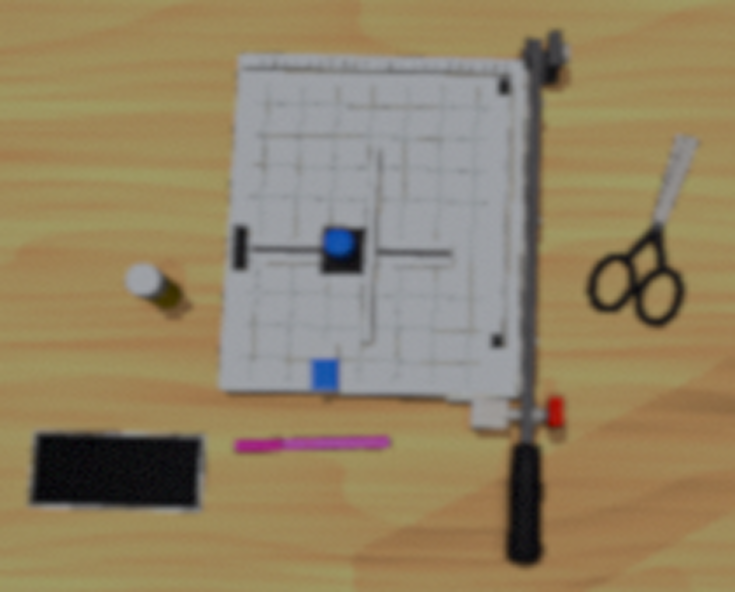

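```bash
python3 -m jog '[[5,11,22,0,0,0,0.6],[5,11,22,0,0,0,0.6],[5,11,22,0,0,0,0.6],[5,11,22,0,0,0,0.6],[5,11,22,0,0,0,0.6]]' 30; python3 -m jog '[[5,11,22,0,0,0,0.58],[5,11,22,0,0,0,0.58],[5,11,22,0,0,0,0.58],[5,11,22,0,0,0,0.58],[5,11,22,0,0,0,0.58]]'
python3 - <<'E'
from h import *
p=viewer.grab_frame("top")
Z=lambda x,y:(190+x/3.5,110+y/3.2)
for q in((222,390),(240,55),(524,63)): print(np.round(at_z(p,*Z(*q),.034),4))
for q in((250,247),(450,254)): print("rail",np.round(at_z(p,*Z(*q),.036),4))
for q in((527,440),(533,80)): print("bar",np.round(at_z(p,*Z(*q),.064),4))
E
```

```text
t: 1.5
position: [0.337, -0.3604, 0.2227]
tool_rot: [[0.563, 0.827, 0.0], [0.827, -0.563, 0.0], [0.0, 0.0, -1.0]]
force: [0.8, -1.2, -0.0]
grip_width: 0.638
grasp_force: 0.0
t: 2.0
position: [0.4472, -0.1405, 0.2229]
tool_rot: [[0.018, 1.0, 0.001], [1.0, -0.018, -0.0], [-0.0, 0.001, -1.0]]
force: [1.1, 0.5, 0.2]
grip_width: 0.576
grasp_force: 0.0
[0.4509 0.2189 0.034 ]
[0.7676 0.218  0.034 ]
[ 0.7635 -0.0275  0.034 ]
rail [0.5827 0.201  0.036 ]
rail [0.5791 0.0325 0.036 ]
bar [ 0.4094 -0.0332  0.064 ]
bar [ 0.737  -0.0343  0.064 ]
```

```bash
python3 -m jog '[[5,13.3,26.3,-5,0,0,0],[5,13.3,26.3,-5,0,0,0],[5,13.3,26.3,-5,0,0,0],[5,13.3,26.3,-5,0,0,0],[5,13.3,26.3,-5,0,0,0]]'; python3 -m jog '[[5,0,0,0,0,0,0],[5,0,0,0,0,0,0]]'
python3 - <<'E'
from h import *
o=monitor.get_obs();print(o["position"])
p=viewer.grab_frame("wrist");save(p,"w1.png");print(p["xyz"],p["orientation"])
print([ (np.round(r["rect"]),r["conf"]) for r in search_frame("gauge_knob",p)[:2]])
h=cv2.cvtColor(p["image"],cv2.COLOR_RGB2HSV).astype(int);m=(h[...,1]>140)&(h[...,2]>50)&(h[...,0]>100)&(h[...,0]<125)
n,l,s,c=cv2.connectedComponentsWithStats(m.astype(np.uint8))
for i in range(1,n):
    if s[i,4]>200: print(s[i],c[i],np.round(at_z(p,*c[i],.086),4),np.round(at_z(p,*c[i],.07),4))
for X in([.5805,.1225,.086],):print(proj(p,X))
E
```

```text
t: 2.55
position: [0.5586, 0.0791, 0.1806]
tool_rot: [[0.02, 1.0, 0.001], [1.0, -0.02, -0.0], [-0.0, 0.001, -1.0]]
force: [0.5, -0.2, -0.2]
grip_width: 0.577
grasp_force: 0.0
t: 2.75
position: [0.5576, 0.0783, 0.1803]
tool_rot: [[0.017, 1.0, -0.001], [1.0, -0.017, -0.0], [-0.0, -0.001, -1.0]]
force: [-0.9, -0.3, -0.3]
grip_width: 0.576
grasp_force: 0.0
[0.55755965 0.07826753 0.18028182]
[0.55910486 0.15795607 0.34256635] [[ 9.99854768e-01 -1.60315059e-02 -5.78226677e-03]
 [-1.70179687e-02 -9.57362429e-01 -2.88387877e-01]
 [-9.12433000e-04  2.88444396e-01 -9.57496213e-01]]
[(array([260., 119., 456., 172.]), 0.59)]
[209 116  34  26 769] [225.236671   128.52145644] [0.482  0.1374 0.086 ] [0.4772 0.1361 0.07  ]
[340 126  31  33 778] [354.99742931 142.02570694] [0.5833 0.1252 0.086 ] [0.5848 0.1231 0.07  ]
[351.46589734 145.49994364]
```

View pics/w1.png

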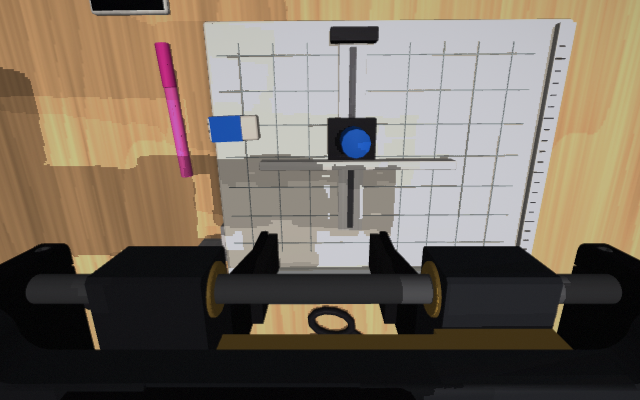

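The knob at (355,142) maps to about (0.583, 0.124) and the grid is square with the image; the eraser at (235,128) and marker at (173,110) are clear of the fingers. Descend around the knob.

```bash
python3 -m jog '[[5,2.5,4.6,-4,0,0,0],[5,2.5,4.6,-4,0,0,0],[5,2.5,4.6,-8,0,0,0],[5,2.5,4.6,-12.6,0,0,0],[5,2.5,4.6,-12.6,0,0,0]]'; python3 -m jog '[[0,0,0,0,0,0,0],[0,0,0,0,0,0,0],[0,0,0,0,0,0,0],[0,0,0,0,0,0,0]]' 20
```

```text
t: 3.35
position: [0.577, 0.1217, 0.0487]
tool_rot: [[0.022, 1.0, -0.015], [1.0, -0.022, -0.001], [-0.001, -0.015, -1.0]]
force: [-2.6, 0.5, -0.6]
grip_width: 0.576
grasp_force: 0.0
t: 3.75
position: [0.5842, 0.1233, 0.0573]
tool_rot: [[0.02, 1.0, 0.005], [1.0, -0.02, 0.0], [0.0, 0.005, -1.0]]
force: [0.1, -0.0, -0.8]
grip_width: 0.297
grasp_force: 0.0
```

```bash
python3 -m jog '[[0,0,0,0,0,0,0],[0,0,0,0,0,0,0],[0,0,1,0,0,0,0],[0,0,2,0,0,0,0],[0,0,3,0,0,0,0]]' 20;  python3 -m jog '[[0,0,1,0,0,0,0],[0,0,2,0,0,0,0],[0,0,2.6,0,0,0,0],[0,0,3,0,0,0,0],[0,0,3,0,0,0,0]]'
```

```text
t: 4.25
position: [0.5846, 0.1531, 0.057]
tool_rot: [[0.02, 1.0, 0.005], [1.0, -0.02, -0.001], [-0.001, 0.005, -1.0]]
force: [-0.4, -2.1, 6.4]
grip_width: 0.265
grasp_force: 20.0
t: 4.75
position: [0.5849, 0.1842, 0.057]
tool_rot: [[0.019, 1.0, 0.006], [1.0, -0.019, 0.001], [0.001, 0.006, -1.0]]
force: [1.4, 0.4, 6.0]
grip_width: 0.269
grasp_force: 20.0
```

```bash
python3 -m jog '[[0,0,0.3,0,0,0,0],[0,0,0.5,0,0,0,0],[0,0,0.5,0,0,0,0],[0,0,0.5,0,0,0,0],[0,0,0.5,0,0,0,0]]'
```

```text
t: 5.25
position: [0.5849, 0.1851, 0.057]
tool_rot: [[0.018, 1.0, 0.004], [1.0, -0.018, -0.005], [-0.005, 0.004, -1.0]]
force: [0.9, -11.8, 6.3]
grip_width: 0.267
grasp_force: 20.0
```

Contact with the end stop at y = 0.185, as predicted. Release, rise and go to the tab.

```bash
python3 -m jog '[[5,0,-0.4,0,0,0,0],[5,0,-0.4,0,0,0,0],[5,0,-0.4,0,0,0,0],[5,0,-0.4,5,0,0,0],[5,0,-0.4,10,0,0,0]]'; python3 -m jog '[[5,-10,-16,3,0,0,-0.7],[5,-10,-16,3,0,0,-0.7],[5,-10,-16,3,0,0,-0.7],[5,-10,-16,3,0,0,-0.7],[5,-10,-16,3,0,0,-0.7]]'; python3 -m jog '[[5,-5,-7.5,1,0,0,-0.87],[5,-5,-7.5,1,0,0,-0.87],[5,-5,-7.5,1,0,0,-0.87],[5,-5,-7.5,1,0,0,-0.87],[5,-5,-7.5,1,0,0,-0.87]]'
python3 - <<'E'
from h import *
print(np.round(monitor.get_obs()["joint_positions"],2))
p=viewer.grab_frame("wrist");save(p,"w2.png")
print([ (np.round(r["rect"]),r["conf"]) for r in search_frame("catch_tab",p)[:2]])
h=cv2.cvtColor(p["image"],cv2.COLOR_RGB2HSV).astype(int);m=(h[...,1]>140)&(h[...,2]>50)&((h[...,0]<8)|(h[...,0]>172))
n,l,s,c=cv2.connectedComponentsWithStats(m.astype(np.uint8))
for i in range(1,n):
    if s[i,4]>100: print(s[i],c[i],np.round(at_z(p,*c[i],.11),4),np.round(at_z(p,*c[i],.09),4))
for X in([.434,-.054,.11],[.434,-.054,.09]):print(proj(p,X))
E
```

```text
t: 5.75
position: [0.5806, 0.1848, 0.1529]
tool_rot: [[0.019, 1.0, -0.007], [1.0, -0.019, -0.001], [-0.001, -0.007, -1.0]]
force: [1.3, 1.0, 0.8]
grip_width: 0.558
grasp_force: 0.0
t: 6.25
position: [0.4798, 0.0221, 0.1852]
tool_rot: [[0.666, 0.746, -0.002], [0.746, -0.666, -0.0], [-0.002, -0.001, -1.0]]
force: [0.8, 1.1, 0.4]
grip_width: 0.571
grasp_force: 0.0
t: 6.75
position: [0.4324, -0.0504, 0.1948]
tool_rot: [[0.996, 0.094, -0.0], [0.094, -0.996, 0.0], [-0.0, -0.0, -1.0]]
force: [0.1, -1.3, -0.7]
grip_width: 0.576
grasp_force: 0.0
[-0.37  0.32  1.92  0.    0.9   1.1 ]
[(array([289., 168., 338., 215.]), 0.75)]
[319 169  18  44 658] [327.67781155 191.00151976] [ 0.4423 -0.0525  0.11  ] [ 0.4367 -0.0533  0.09  ]
[328.53838235 201.04558431]
[328.17316777 194.05830521]
```

View pics/w2.png

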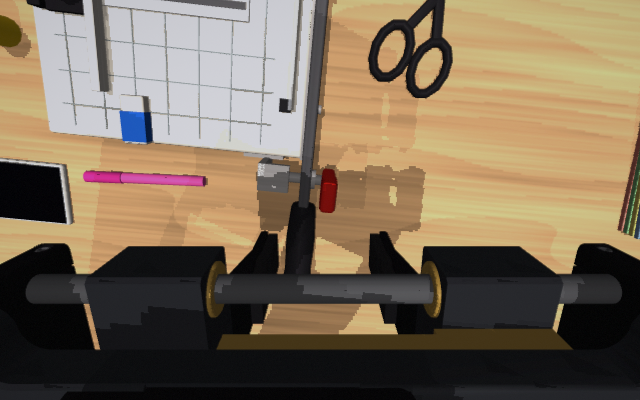

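The red tab at (328,191) agrees with the estimate (0.435, −0.053); the black bar lies just left of it at (312,190).

```bash
python3 -m jog '[[4.5,0.25,-0.3,-4,0,0,-0.1],[4.5,0.25,-0.3,-8,0,0,-0.1],[4.5,0.25,-0.3,-10.5,0,0,-0.1],[4.5,0.25,-0.3,-12,0,0,-0.1],[4.5,0.25,-0.3,-12,0,0,-0.1]]'; python3 -m jog '[[0,0,0,0,0,0,0],[0,0,0,0,0,0,0],[0,0,0,0,0,0,0],[0,0,0,0,0,0,0],[0,0,0,0,0,0,0]]' 45;python3 -m jog '[[0,0,0,0,0,0,0],[0,0,0,0,0,0,0],[0,0,0,0,0,0,0]]'
```

```text
t: 7.35
position: [0.4338, -0.0526, 0.0729]
tool_rot: [[1.0, 0.004, -0.005], [0.004, -1.0, 0.002], [-0.005, -0.002, -1.0]]
force: [-0.5, 0.3, 0.4]
grip_width: 0.514
grasp_force: 0.0
t: 7.85
position: [0.4355, -0.0536, 0.0753]
tool_rot: [[1.0, 0.001, 0.001], [0.001, -1.0, -0.0], [0.001, 0.0, -1.0]]
force: [-0.2, -0.4, -0.7]
grip_width: 0.149
grasp_force: 0.0
t: 8.15
position: [0.4356, -0.0537, 0.0752]
tool_rot: [[1.0, 0.0, 0.001], [0.0, -1.0, -0.0], [0.001, 0.0, -1.0]]
force: [0.1, 0.4, 6.0]
grip_width: 0.135
grasp_force: 45.0
```

```bash
python3 -m jog '[[0,0,-0.4,0,0,0,0],[0,0,-0.8,0,0,0,0],[0,0,-1.2,0,0,0,0],[0,0,-1.4,0,0,0,0],[0,0,-1.4,0,0,0,0]]'
```

```text
t: 8.65
position: [0.4354, -0.0664, 0.0751]
tool_rot: [[1.0, -0.002, 0.001], [-0.002, -1.0, 0.002], [0.001, -0.002, -1.0]]
force: [1.8, 7.6, 5.6]
grip_width: 0.133
grasp_force: 45.0
```

```bash
python3 -m jog '[[0,0.04,0,0.5,0,0.015,0],[0,0.11,0,1.17,0,0.035,0],[0,0.21,0,2.0,0,0.06,0],[0,0.31,0,2.68,0,0.08,0],[0,0.42,0,3.34,0,0.1,0]]' 55
```

```text
t: 9.15
position: [0.4394, -0.0655, 0.1077]
tool_rot: [[0.995, -0.002, -0.1], [-0.001, -1.0, 0.004], [-0.1, -0.004, -0.995]]
force: [2.3, 7.5, -5.1]
grip_width: 0.132
grasp_force: 55.0
```

```bash
python3 -m jog '[[0,0.15,0,0.83,0,0.025,0],[0,0.33,0,1.65,0,0.05,0],[0,0.53,0,2.47,0,0.075,0],[0,0.75,0,3.29,0,0.1,0],[0,0.98,0,4.09,0,0.125,0]]'
```

```text
t: 9.65
position: [0.4491, -0.0649, 0.1483]
tool_rot: [[0.975, -0.002, -0.224], [-0.001, -1.0, 0.006], [-0.224, -0.005, -0.975]]
force: [1.9, 7.0, -5.2]
grip_width: 0.133
grasp_force: 55.0
```

```bash
python3 -m jog '[[0,0.32,0,0.96,0,0.03,0],[0,0.6,0,1.76,0,0.055,0],[0,0.96,0,2.7,0,0.085,0],[0,1.42,0,3.79,0,0.12,0],[0,1.91,0,4.85,0,0.155,0]]';python3 -m jog '[[0,0,0,0,0,0,0],[0,0,0,0,0,0,0],[0,0,0,0,0,0,0],[0,0,0,0,0,0,0],[0,0,0,0,0,0,0]]'
python3 - <<'E'
from h import *
for n in("scene","top"):
    p=viewer.grab_frame(n);save(p,n+"9.png")
cv2.imwrite("pics/s9.png",cv2.resize(cv2.imread("pics/scene9.png")[120:300,220:460],None,fx=3,fy=3))
E
```

```text
t: 10.15
position: [0.4679, -0.0645, 0.1966]
tool_rot: [[0.928, -0.001, -0.373], [0.001, -1.0, 0.007], [-0.373, -0.007, -0.928]]
force: [1.1, 7.8, -5.0]
grip_width: 0.139
grasp_force: 55.0
t: 10.65
position: [0.4678, -0.0645, 0.1962]
tool_rot: [[0.928, -0.001, -0.372], [0.001, -1.0, 0.007], [-0.372, -0.007, -0.928]]
force: [0.4, 6.9, -3.8]
grip_width: 0.134
grasp_force: 55.0
```

View pics/s9.png

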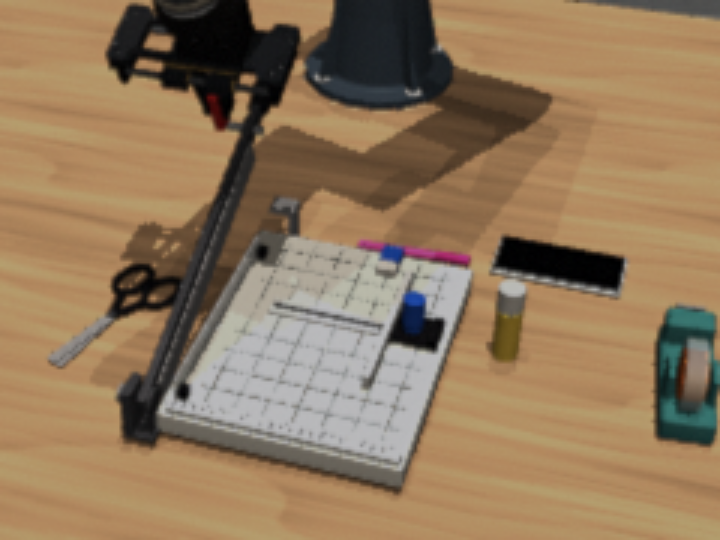

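The arm is up with the red tab in the fingers (at (216,110) in the crop). The stop sits at the left end of its rail (knob at (413,313)), and nothing else has moved. The tab is at about 0.21 m.

```bash
python3 -c "
from rig import ticket
print(ticket.finish_job())"
```

```text
the job is handed in; nothing more can be done
None
```

The job is handed in: the width stop is at its end stop, the catch was drawn about 13 mm, and the blade arm is held still by its red tab at about 21 cm; nothing else on the table looked moved in the last picture, but the judge's verdict was not shown.

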